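# Hang the cutlery caddy back on the dish rack

### The arm

A 6-joint arm with a two-finger parallel gripper is mounted at the origin on the work surface. World frame = base frame: x ahead of the robot, y to its left, z up, the work surface at z = 0. Lengths are in m, angles in rad, forces in N, time in s.
With the tool pointing down it reaches from about 0.3 to 0.875 m from the base axis. Payload 6.4 kg.
Tool frame: the origin (TCP) lies midway between the tips of the shut fingers; the grasp point (between the pads) lies 19 mm behind it; z points along the fingers, y is the line along which they close (so a half turn about z gives the same grasp; the last joint's range is limited). The gripper opens to 85 mm and grips with 20 to 120 N. Pads are 22 mm wide; open, the fingers measure 114 mm over their backs; the gripper's body (76 mm by 85 mm) begins 54 mm behind the grasp point. The pads swing forward as they close: fully open they stand 13 mm farther back than shut.
Start: joints at [1.022, 0.181, 1.607, -0, 1.354, -0.206], TCP at [0.193, 0.542, 0.231] pointing down, gripper open.
Joint ranges: [-2.99, 2.99], [-0.89, 2.07], [0.3, 2.58], [-1.14, 4.28], [0, 2.63], [-3.12, 3.12]. Speed limits (rad/s): [2.57, 2.57, 3.01, 3.14, 3.14, 3.14].

### API

Orientations are given as a unit quaternion [w, x, y, z].
In Python, from bench import ctrl gives the robot as it stands. The module is installed in compiled form; this text tells all that it offers.
- The arm moves only by the tool move_arm, never from a script. Its argument "plan" is one flat list of numbers, 6 for each row, row after row: the shift along the world's x, y, z in units of 50 mm (1.0 is 50 mm), then the turn, a rotation vector about the world's x, y, z in rad. A call has 1 to 10 rows; each row is the pose to reach, as a shift and turn from the pose commanded when the call began; what a row does not reach only later rows make up. A row lasts 1/8 s, in which the tool goes at most 62.5 mm and 10.7 degrees, less where a joint would pass 70% of its speed; a pose out of reach is approached as far as the arm can. A call with a gripper value outside its range is refused whole. "grip" is the finger opening in mm, from 0 to 85.4, set as the call begins (left out, the last holds). The fingers move at their own pace and stop on an object; the grip force is fixed at half the most. Time passes only in rows, so rows that repeat a pose let the fingers close. It gives the time, the measured TCP pose, the force, the opening and the grip force at its end, in the units of the state.
- ctrl.get_obs(): the state, without advancing time (a new reading comes with each control period).
- ctrl.camera(name): name is "scene" or "top" or "wrist"; returns a dict with "pixels" (420x560x3 uint8, red, green, blue), "fx", "fy", "cx", "cy" (pixels), "origin" and "attitude" of the camera in the world. Camera axes: x right, y down, z forward; pixel columns grow to the right and rows downward; lengths in m; the calibration is good to about 2 mm. A picture is of the moment at which its call begins. There is no depth.
- ctrl.hand_in(): hands the job in; it is judged then, once.
The state is a dict: "time_s": time; "q": joint angles; "dq": joint speeds; "joint_efforts": joint torques, N m; "eef_pos": TCP position; "eef_rot": TCP orientation; "wrist_force": force on the tool from outside, world axes, zero at the start; "torque": the same for the moment, N m; "opening": opening from 0.0 (shut) to 1.0 (fully open); "grasp_force": force on a finger pad.
Only numpy, scipy, OpenCV 4.12 (cv2) and the standard library are available. Lean on these libraries where they do the work, as an engineer would, in place of code of your own. Each camera call takes 0.05 s, during which the arm holds its last target. There are 200 camera calls.

### The job

The white cutlery caddy has been taken off the wire dish rack for washing: hang it back on a free stretch of the rack's front rails, beside the brush holder. With its foot swung out, hook both top lips over the upper rail, then swing it down and press the foot in until its clip snaps on the lower rail, and let go. Do not push the other kitchen things about or knock them over.

Things in the scene. Friction and masses are not known exactly. Their poses are not given: they have to be found in the camera images.
- caddy: Loose white plastic cutlery caddy, open box 64 (x) by 60 (y) by 125 mm high, walls 3 mm, slotted, 0.2 to 0.4 kg, starts upright. Origin: centre of its underside, z up. +x is its back, carrying two hook lips at the top (rising to 139 mm) and a clip at the foot (reaching 68 mm in +x); x = -32 mm is the plain front face. The flat 60 mm sides (y) can be gripped.
- lip_left (a point): Left top lip (a downturned hook 14 mm wide): where the upper rail's axis lies when home; caddy frame (42, 20, 131) mm. Lip underside 4 mm above this point. The slot between back wall (x = 32) and lip nose (x = 46) is 14 mm wide and open downwards; the nose comes down to z = 119 and flares outwards to about 111.
- lip_right (a point): The same point of the right top lip; caddy frame (42, -20, 131) mm.
- foot_clip (a point): Where the lower rail's axis lies once the foot clip has snapped on; caddy frame (42, 0, 26) mm. The clip, 36 mm wide, opens to +x: a rigid jaw above, a springy ramped tongue below on which the hooked caddy rests, foot about 16 mm short (leaning 0.16 to 0.2 rad). Pushing the foot in +x with about 10 N (higher up more) snaps it; the caddy then hangs upright, underside 59 mm up. It cannot go on from straight above.
- rack: Fixed stainless wire dish rack with crockery (plates up to 265 mm high, 70 mm and more behind the front), 340 wide (y) by 280 deep by 194 mm high. Origin: on the table under the middle of its front rails. Its front faces -x, the rack reaches to x = +280 mm; rails end at posts at y = +-170 mm.
- rail_top (a point): Middle of the upper front rail's axis: round bar 8 mm thick along the rack's y, 190 mm above the table.
- rail_low (a point): Middle of the lower front rail's axis: round bar 8 mm thick, straight below the upper one, 85 mm above the table.
- brush_holder: Fixed small white holder with a scrubbing brush, already hanging on the front rails; 56 mm wide (y), 55 mm out to the front, from 105 to 220 mm high. Origin: on the table under the rails at its middle (same axes as the rack). The rails are free from 30 mm beside it to the rack's far (-y) post.
- steel_bowl: Bystander, loose: steel bowl, 116 mm across, 60 mm high. Origin: centre of its underside.
- cup_a: Bystander, loose and light: paper cup, 76 mm across, 85 mm high. Origin: centre of its underside.
- cup_b: Bystander, a second paper cup, 76 mm across, 85 mm high. Origin: centre of its underside.
- paddle: Bystander, loose: wooden rice paddle lying flat, 200 mm long, along its own x. Origin: on the table under its middle.
- sauce: Bystander, loose: amber sauce bottle, 64 mm across, 190 mm high. Origin: centre of its underside.
- pickles: Bystander, loose: glass jar, 90 mm across, 120 mm high. Origin: centre of its underside.

How it is judged:
On the way:
1. both top lips are hooked over the upper front rail while the foot is still swung out (x of lip_left in the frame of rail_top between -0.009 and 0.009 m and z of lip_left in the frame of rail_top between -0.008 and 0.008 m and x of lip_right in the frame of rail_top between -0.009 and 0.009 m and z of lip_right in the frame of rail_top between -0.008 and 0.008 m and x of foot_clip in the frame of rail_low below -0.01 m), for 0.1 s.
At the end, for the whole second after the job is handed in: The caddy hangs still and upright (within 0.08 rad) on the front rails: both lip points within 8 mm (front to back) and 5 mm (height) of the upper rail's axis, and the foot clip point within 6 mm of the lower rail's axis in both directions (x of lip_left in the frame of rail_top between -0.008 and 0.008 m and z of lip_left in the frame of rail_top between -0.005 and 0.005 m and x of lip_right in the frame of rail_top between -0.008 and 0.008 m and z of lip_right in the frame of rail_top between -0.005 and 0.005 m and x of foot_clip in the frame of rail_low between -0.006 and 0.006 m and z of foot_clip in the frame of rail_low between -0.006 and 0.006 m and angle between caddy's own z axis and vertical below 0.08 rad and linear speed of caddy below 0.02 m/s and angular speed of caddy below 0.2 rad/s); the robot touches nothing.
It fails at once if a bystander is pushed more than 40 mm away or knocked over (leaning more than 0.5 rad) (distance of any of steel_bowl, cup_a, cup_b, paddle, sauce, pickles from where it was at the start of the episode above 0.04 m or angle between any of steel_bowl, cup_a, cup_b, paddle, sauce, pickles's own z axis and vertical above 0.5 rad).
It also fails if it takes over 64 s, if anything falls off the work surface, if the arm or the gripper's body presses on something with over 40 N, if the wrist force passes 120 N, or if a joint passes its speed limit or range.

## Working session

There is one attempt and no reset: what is moved stays moved. The work goes in short steps, Python scripts to look and compute and a tool call to move; the robot and the scene stay as the last step left them, time stands still between calls to the robot, and variables do not carry over. Pictures are saved under pics/ and viewed, at most 10 in all, crops included, and the job is handed in when it is done.

Besides the shell and the picture viewer there is one more tool, called after ">>>" as name(argument=value, ...), one argument or row to a line, values as JSON. move_arm: Moves the arm, as the interface text tells. Its arguments: {"type":"object","properties":{"plan":{"type":"array"},"grip":{"type":"number"}},"required":["plan"]}

```bash
mkdir -p pics; cat > h.py <<'E'
import numpy as np, cv2
from bench import ctrl
from scipy.spatial.transform import Rotation as R
def rot(a):
    a=np.array(a,float)
    return a if a.shape==(3,3) else R.from_quat(a[[1,2,3,0]]).as_matrix()
def shot(name,fn=None):
    c=ctrl.camera(name)
    if fn: cv2.imwrite('pics/'+fn,cv2.cvtColor(c['pixels'],cv2.COLOR_RGB2BGR))
    return c
def onplane(c,u,v,z):
    d=rot(c['attitude'])@np.array([(u-c['cx'])/c['fx'],(v-c['cy'])/c['fy'],1.])
    o=np.array(c['origin']); return o+d*(z-o[2])/d[2]
def proj(c,p):
    q=rot(c['attitude']).T@(np.array(p)-c['origin']); return c['fx']*q[0]/q[2]+c['cx'],c['fy']*q[1]/q[2]+c['cy']
E
python3 - <<'E'
from h import *
import pickle
d={}
for n in ['scene','top','wrist']:
    c=shot(n,n+'0.png'); d[n]=c
    print(n,c['fx'],c['cx'],c['cy'],np.round(c['origin'],3),np.round(c['attitude'],3).tolist())
pickle.dump(d,open('c0.pkl','wb'))
o=ctrl.get_obs(); print(o)
E
```

```text
scene 523.9139348437649 280.82532752019864 213.1805529078344 [1.588 0.104 1.084] [-0.268, 0.621, 0.674, -0.297]
top 394.66035634563497 281.45975156324636 207.37720236028247 [4.250e-01 1.000e-03 1.071e+00] [0.034, -0.701, 0.712, -0.038]
wrist 295.5152344392825 280.8905118292895 212.70970043557432 [0.121 0.568 0.373] [0.125, 0.808, 0.57, 0.087]
{'time_s': 0.15, 'q': array([ 1.02171394e+00,  1.81367646e-01,  1.60775570e+00, -2.71454217e-05,
        1.35382699e+00, -2.06294064e-01]), 'dq': array([ 0.00114779, -0.00067741, -0.0029145 ,  0.00227422,  0.00240139,
        0.00217254]), 'joint_efforts': array([ 9.67765045e-04, -4.45262074e+01, -3.51693892e+01, -3.00221545e-04,
        5.71635144e-03, -1.26036508e-05]), 'eef_pos': array([0.19302938, 0.54118371, 0.23060359]), 'eef_rot': array([-2.38020341e-04,  1.70553322e-01,  9.85348214e-01, -6.35885294e-04]), 'wrist_force': array([0.32764397, 0.30785606, 0.83332846]), 'torque': array([ 0.00706672, -0.01292277, -0.01009437]), 'grasp_force': 0.0, 'opening': 0.9972075160143977}
```

View pics/scene0.png

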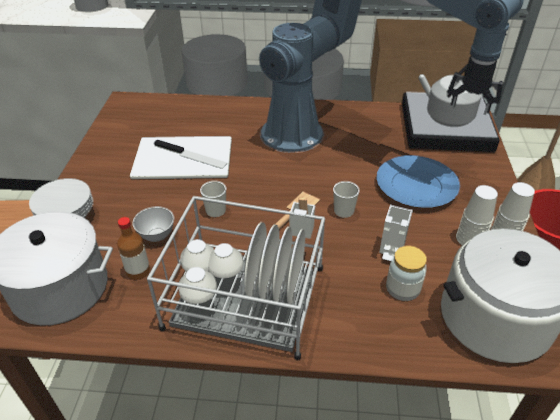

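View pics/top0.png

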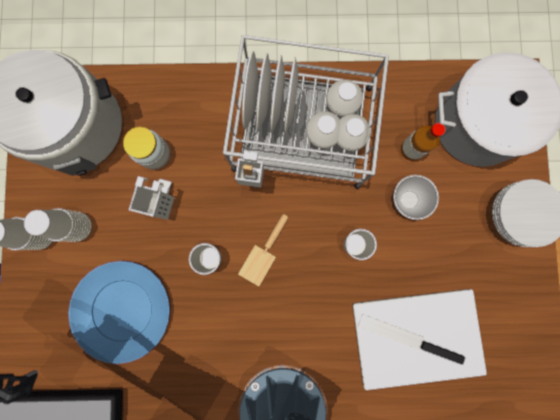

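The scene view shows the rack with its brush holder at the left end (world +y) and the caddy at about (397,232) in scene and (152,198) in top. Its lips point toward the rack side. I'll enlarge the region in the top view.

```bash
python3 - <<'E'
from h import *
t=cv2.imread('pics/top0.png'); s=cv2.imread('pics/scene0.png')
a=cv2.resize(t[140:240,110:390],None,fx=2.8,fy=2.8,interpolation=cv2.INTER_CUBIC)
b=cv2.resize(s[190:280,355:455],None,fx=3.5,fy=3.5,interpolation=cv2.INTER_CUBIC)
im=np.zeros((600,790,3),np.uint8); im[:280,:784]=a; im[283:598,:350]=b
c=cv2.resize(s[190:260,140:340][:, :],None,fx=2.15,fy=2.15,interpolation=cv2.INTER_CUBIC); im[283:283+c.shape[0],355:355+c.shape[1]]=c
cv2.imwrite('pics/crop.png',im)
E
```

```text
(no output)
```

View pics/crop.png

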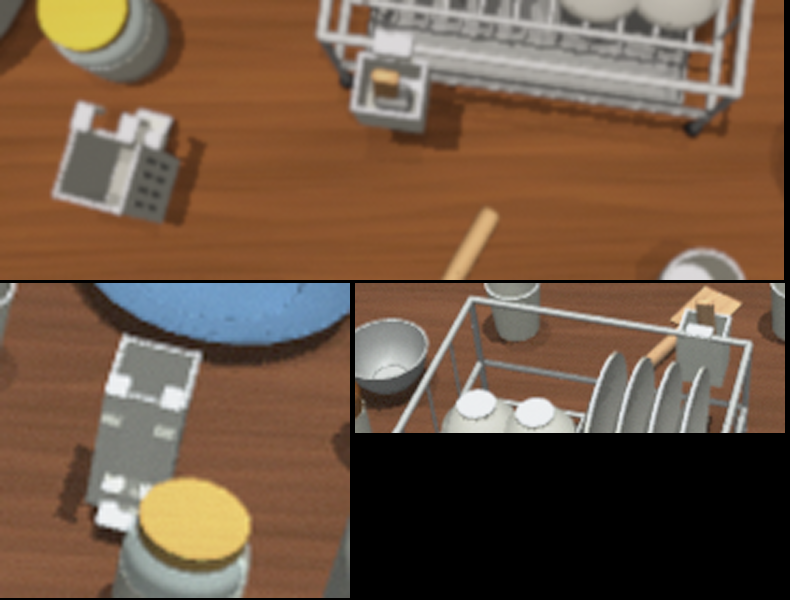

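The crop shows the caddy's rim front corners at crop (53,197) and (122,215), so image (129,210) and (153.6,217), with the lips pointing up and away (+x). The upper rail's right end is near crop (742,93). Next I convert these to world coordinates.

```bash
python3 - <<'E'
from h import *
import pickle
d=pickle.load(open('c0.pkl','rb')); c=d['top']
P=lambda x,y,z:onplane(c,110+x/2.8,140+y/2.8,z)
a=P(53,197,.125);b=P(122,215,.125); print('rim',a,b,np.linalg.norm(a-b),'yaw',np.arctan2(-(a-b)[0],(a-b)[1]))
l=P(85,104,.139);r=P(150,112,.139);print('lips',l,r)
g=cv2.cvtColor(c['pixels'],cv2.COLOR_RGB2GRAY).astype(float)
for u in (270,290,310,330,350,365):
    v0=140+(38+ (2.8*(u-110)-322)*55/420)/2.8
    col=g[int(v0)-6:int(v0)+22,u]; print(u,int(v0)-6,col.astype(int).tolist())
for n,p,z in [('L',(322,38),.19),('R',(742,93),.19),('holder front L',(352,115),.15),('holder R',(425,130),.15)]:print(n,P(*p,z))
for n,uv,z in [('cupb',(361,244),.085),('cupa',(205,258),.085),('pick',(140,145),.12),('bowl',(415,197),.06),('saucetop',(438,130),.19),('padend',(284,217),.01)]:print(n,onplane(c,*uv,z))
E
```

```text
rim [0.5200951  0.36091748 0.125     ] [0.50366706 0.30156621 0.125     ] 0.06158290193167478 yaw -0.2700328041576968
lips [0.59794042 0.3301882  0.139     ] [0.59018048 0.27475813 0.139     ]
270 153 [151, 160, 162, 167, 176, 195, 194, 173, 167, 171, 167, 151, 124, 104, 131, 146, 138, 93, 59, 60, 62, 59, 57, 54, 51, 53, 53, 55]
290 156 [157, 161, 163, 171, 186, 199, 184, 161, 166, 170, 166, 148, 115, 108, 132, 132, 115, 95, 85, 67, 59, 63, 72, 85, 90, 92, 91, 91]
310 158 [155, 164, 160, 161, 172, 192, 202, 182, 157, 164, 165, 155, 139, 109, 123, 141, 126, 97, 87, 86, 69, 62, 74, 88, 91, 90, 89, 87]
330 161 [127, 150, 158, 161, 169, 192, 200, 177, 158, 163, 164, 152, 134, 106, 126, 140, 123, 93, 85, 83, 70, 64, 69, 82, 88, 91, 93, 91]
350 163 [108, 137, 142, 146, 157, 172, 194, 193, 171, 159, 157, 157, 148, 123, 104, 131, 149, 143, 110, 84, 67, 60, 64, 75, 85, 88, 89, 91]
365 165 [192, 188, 187, 187, 182, 178, 194, 194, 176, 170, 160, 146, 125, 97, 78, 79, 88, 93, 92, 83, 67, 60, 69, 83, 91, 93, 96, 95]
L [0.63982155 0.12120273 0.19      ]
R [ 0.58933487 -0.21829018  0.19      ]
holder front L [0.58305093 0.10152995 0.15      ]
holder R [0.56932379 0.04017736 0.15      ]
cupb [ 0.43086896 -0.2022916   0.085     ]
cupa [0.40263564 0.18549231 0.085     ]
pick [0.68152073 0.33939172 0.12      ]
bowl [ 0.54969752 -0.35161726  0.06      ]
saucetop [ 0.68758642 -0.36699168  0.19      ]
padend [ 0.50710861 -0.01272342  0.01      ]
```

The rail's yaw is about -0.15 and its middle is near (0.615,-0.049). The holder sits at about +112 mm on the rack's y. The caddy is at about (0.543,0.323). I'll go above the caddy for a close look.

>>> move_arm(
  plan=[0,0,1.2,0,0,0,7,-4.3,1.2,0,0,0.09,7,-4.3,1.2,0,0,0.09,7,-4.3,1.2,0,0,0.09,7,-4.3,1.2,0,0,0.09,7,-4.3,1.2,0,0,0.09,7,-4.3,1.2,0,0,0.09,7,-4.3,1.2,0,0,0.09,7,-4.3,1.2,0,0,0.09,7,-4.3,1.2,0,0,0.09],
  grip=85,
)

```text
time_s: 1.4
eef_pos: [0.5426, 0.3268, 0.2908]
eef_rot: [-0.001, 0.126, 0.992, -0.0]
wrist_force: [-0.2, 0.3, -0.3]
opening: 0.994
grasp_force: 0.0
```

```bash
python3 - <<'E'
from h import *
import pickle
c=shot('wrist','w1.png'); pickle.dump(c,open('w1.pkl','wb'))
o=ctrl.get_obs(); print(o['time_s'],o['eef_pos'],o['eef_rot'],c['origin'])
E
```

```text
1.45 [0.54229386 0.32725074 0.29104816] [-4.29902024e-04  1.25594825e-01  9.92081526e-01  5.93804544e-06] [0.46900094 0.34704108 0.43355497]
```

View pics/w1.png

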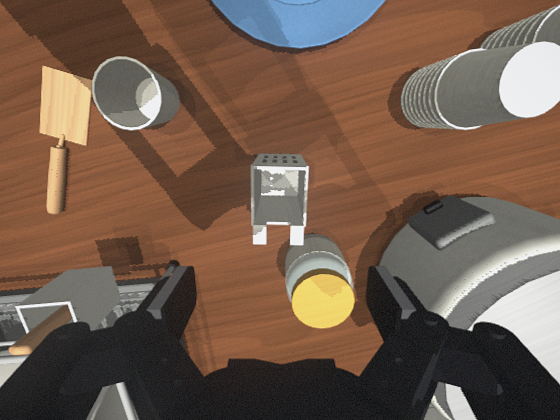

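The wrist view shows the caddy rim from about (252,167) to (309,226), nearly square to the image, with the lips at v 226-244. The pickle jar is close behind the lips.

```bash
python3 - <<'E'
from h import *
import pickle
c=pickle.load(open('w1.pkl','rb'))
g=cv2.cvtColor(c['pixels'],cv2.COLOR_RGB2GRAY).astype(int)
print('rows',{v:g[v,244:318].tolist() for v in (170,215,236)})
print('col',{u:g[150:250,u].tolist() for u in (260,298)})
E
```

```text
rows {170: [77, 80, 78, 79, 76, 75, 101, 137, 149, 133, 103, 98, 99, 98, 96, 110, 114, 160, 238, 245, 216, 176, 216, 229, 240, 244, 241, 241, 241, 240, 241, 240, 241, 241, 241, 240, 241, 241, 241, 242, 230, 208, 201, 201, 204, 204, 204, 203, 203, 206, 200, 204, 205, 207, 173, 150, 153, 160, 163, 161, 157, 235, 244, 247, 197, 94, 97, 99, 98, 102, 104, 106, 112, 110], 215: [107, 105, 108, 108, 107, 103, 106, 159, 172, 163, 125, 103, 114, 115, 114, 115, 118, 119, 118, 114, 120, 122, 120, 119, 121, 116, 119, 117, 123, 118, 125, 120, 115, 122, 119, 120, 120, 121, 119, 119, 117, 120, 118, 119, 115, 115, 118, 116, 118, 118, 114, 117, 117, 117, 113, 118, 119, 109, 93, 218, 246, 239, 171, 90, 98, 96, 98, 98, 96, 99, 92, 95, 94, 89], 236: [108, 112, 113, 111, 113, 115, 118, 114, 145, 235, 245, 243, 242, 241, 241, 241, 240, 241, 241, 241, 243, 239, 176, 110, 112, 115, 114, 118, 117, 120, 120, 118, 116, 113, 111, 109, 112, 107, 106, 105, 111, 113, 110, 111, 107, 99, 223, 243, 242, 241, 241, 241, 241, 241, 241, 241, 242, 242, 247, 204, 98, 93, 94, 86, 92, 91, 91, 89, 94, 89, 88, 92, 90, 90]}
col 
[... 296 characters left out ...]
, 118, 116, 117, 113, 118, 116, 115, 115, 115, 116, 117, 117, 116, 110, 180, 189, 186, 183, 172, 169, 165, 239, 243, 241, 241, 240, 240, 241, 241, 241, 241, 242, 247, 180, 108, 112, 115, 112, 109], 298: [88, 88, 88, 98, 119, 125, 125, 121, 124, 123, 125, 121, 112, 129, 124, 113, 112, 242, 245, 243, 173, 174, 172, 155, 151, 145, 165, 173, 151, 141, 135, 150, 147, 143, 134, 140, 141, 130, 124, 118, 119, 125, 120, 117, 107, 100, 100, 109, 107, 110, 106, 109, 114, 114, 117, 117, 118, 115, 118, 116, 115, 118, 115, 115, 117, 113, 118, 116, 117, 117, 116, 115, 120, 121, 116, 145, 243, 244, 241, 240, 241, 241, 241, 241, 240, 241, 241, 241, 241, 241, 241, 241, 241, 243, 245, 162, 112, 114, 118, 115]}
```

```bash
python3 - <<'E'
from h import *
import pickle
c=pickle.load(open('w1.pkl','rb'))
P=lambda u,v,z:onplane(c,u,v,z)
a=P(260,166,.125);b=P(298,166.9,.125); l=P(260,243.9,.139); r=P(298,245.2,.139)
for p,q in((a,b),(l,r)):
    e=q-p; print(p,q,'yaw',np.arctan2(-e[0],e[1]))
fm=(P(250.5,166,.125)+P(308,167,.125))/2; print('front mid',fm, np.linalg.norm(P(250.5,166,.125)-P(308,167,.125)))
lm=(P(252.5,244,.139)+P(303.5,245.2,.139))/2; print('lipmid',lm, 'len',np.linalg.norm((lm-fm)[:2]), 'dir',np.arctan2((lm-fm)[1],(lm-fm)[0]))
# tool axes
M=rot(ctrl.get_obs()['eef_rot']); print(M.round(3))
# jar
print(P(322,300,.12))
E
```

```text
[0.50797745 0.31427313 0.125     ] [0.51876672 0.35242634 0.125     ] yaw -0.2755921537906135
[0.58717956 0.29306824 0.139     ] [0.59889142 0.33248464 0.139     ] yaw -0.28882321467365807
front mid [0.5134888  0.33359399 0.125     ] 0.059992086372614606
lipmid [0.59282348 0.31171688 0.139     ] len 0.08229580588702241 dir -0.26907004168322646
[[-0.968  0.249 -0.001]
 [ 0.249  0.968  0.   ]
 [ 0.001 -0.    -1.   ]]
[0.68554471 0.34307476 0.12      ]
```

>>> move_arm(
  plan=[-0.47,0.11,-1.0,-0.03,-0.1,-0.012,-0.47,0.11,-1.4,-0.054,-0.192,-0.023,-0.47,0.11,-1.4,-0.054,-0.192,-0.023,-0.27,0.05,-2.4,-0.054,-0.192,-0.023,-0.08,0.0,-3.4,-0.054,-0.192,-0.023,0.1,-0.05,-4.34,-0.054,-0.192,-0.023,0.1,-0.05,-4.34,-0.054,-0.192,-0.023,0.1,-0.05,-4.34,-0.054,-0.192,-0.023],
)

```text
time_s: 2.45
eef_pos: [0.5501, 0.325, 0.0771]
eef_rot: [0.1, 0.137, 0.985, -0.014]
wrist_force: [0.0, 0.2, 0.4]
opening: 0.997
grasp_force: 0.0
```

>>> move_arm(
  plan=[0,0,0,0,0,0,0,0,0,0,0,0,0,0,0,0,0,0,0,0,0,0,0,0,0,0,0,0,0,0,0,0,0,0,0,0],
  grip=50,
)

```text
time_s: 3.2
eef_pos: [0.5497, 0.3246, 0.0774]
eef_rot: [0.1, 0.137, 0.985, -0.014]
wrist_force: [-2.6, -1.7, 6.7]
opening: 0.698
grasp_force: 62.7
```

The grip holds at 59.6 mm. I'll lift, and meanwhile fit the upper rail from the first top and scene pictures.

>>> move_arm(
  plan=[0,0,0.5,0,0,0,0,0,1.5,0,0,0,-0.3,0,2.5,0,0,0,-0.6,0,3.5,0,0,0,-0.6,0,4.0,0,0,0,-0.6,0,4.0,0,0,0],
)

```text
time_s: 3.95
eef_pos: [0.5192, 0.3249, 0.2782]
eef_rot: [0.101, 0.137, 0.985, -0.013]
wrist_force: [0.6, 0.3, -3.1]
opening: 0.696
grasp_force: 65.8
```

```bash
python3 - <<'E'
from h import *
import pickle
d=pickle.load(open('c0.pkl','rb'))
def ridge(c,us,f):
    g=cv2.cvtColor(c['pixels'],cv2.COLOR_RGB2GRAY).astype(float); o=[]
    for u in us:
        v0=f(u); vs=np.arange(int(v0)-4,int(v0)+6); w=g[vs,u]; w=np.clip(w-np.percentile(w,60),0,None)
        k=vs[np.argmax(w)]; m=abs(vs-k)<=2; o.append((u,(w[m]*vs[m]).sum()/w[m].sum()))
    return np.array(o)
T=ridge(d['top'],range(272,352,4),lambda u:161.2+(u-290)*.142)
S=ridge(d['scene'],range(205,290,4),lambda u:197+(u-196)*21/127.7)
for n,o in(('top',T),('scene',S)):
    k=np.polyfit(o[:,0],o[:,1],1); r=o[:,1]-np.polyval(k,o[:,0]); ok=abs(r)<1; k=np.polyfit(o[ok,0],o[ok,1],1)
    p=[onplane(d[n],u,np.polyval(k,u),.19) for u in (o[0,0],o[-1,0])]
    e=p[0]-p[1]; e=e*np.sign(e[1]); print(n,ok.sum(),k,abs(r[ok]).max(),p,'yaw',np.arctan2(-e[0],e[1]), 'x at y=-.06', p[0][0]+(p[1]-p[0])[0]*(-.06-p[0][1])/(p[1]-p[0])[1])
o=ctrl.get_obs(); print(o['time_s'],o['eef_pos'],o['eef_rot'],o['wrist_force'],o['opening'])
E
```

```text
top 20 [  0.13705108 121.35590799] 0.20209808245127192 [array([0.62649211, 0.01455521, 0.19      ]), array([ 0.59984514, -0.15739298,  0.19      ])] yaw -0.15374786319651196 x at y=-.06 0.6149382187189119
scene 22 [  0.16522194 164.35207785] 0.652881428282285 [array([ 0.58786449, -0.1852975 ,  0.19      ]), array([0.62362664, 0.03552669, 0.19      ])] yaw -0.16055457160076847 x at y=-.06 0.6081562367933577
3.95 [0.51918616 0.32493188 0.27815349] [ 0.1011872   0.13671364  0.98534632 -0.01277321] [ 0.57161484  0.3241914  -3.0602013 ] 0.6962977125482602
```

Top and scene disagree on the rail's x by 7 mm. I'll take the mean, about (0.613,-0.06), move the leaned caddy in front of and above the rail, and settle it with a close look.

>>> move_arm(
  plan=[-0.5,-1,0.4,0,0,0.06,-0.8,-2.1,0.4,0,0.1,0.12,-0.8,-3.2,0.4,0.03,0.2,0.12,-0.8,-4.3,0.4,0.06,0.3,0.12,-0.6,-5.4,0.3,0.086,0.391,0.12,-0.2,-6.5,0,0.086,0.391,0.12,0.5,-7.5,-0.56,0.086,0.391,0.12,0.5,-7.5,-0.56,0.086,0.391,0.12,0.5,-7.5,-0.56,0.086,0.391,0.12,0.5,-7.5,-0.56,0.086,0.391,0.12],
)

```text
time_s: 5.2
eef_pos: [0.543, -0.0499, 0.2465]
eef_rot: [-0.1, 0.076, 0.992, 0.007]
wrist_force: [0.6, 0.3, -1.9]
opening: 0.695
grasp_force: 66.4
```

```bash
python3 - <<'E'
from h import *
import pickle
c=shot('wrist','w2.png'); pickle.dump(c,open('w2.pkl','wb'))
o=ctrl.get_obs(); print(o['time_s'],o['eef_pos'],o['opening'],c['origin']);print(rot(o['eef_rot']).round(3))
E
```

```text
5.25 [ 0.54309939 -0.04976956  0.24689812] 0.6960718861774627 [ 0.49722947 -0.04153872  0.40163801]
[[-0.969  0.152 -0.196]
 [ 0.149  0.988  0.029]
 [ 0.198 -0.001 -0.98 ]]
```

View pics/w2.png

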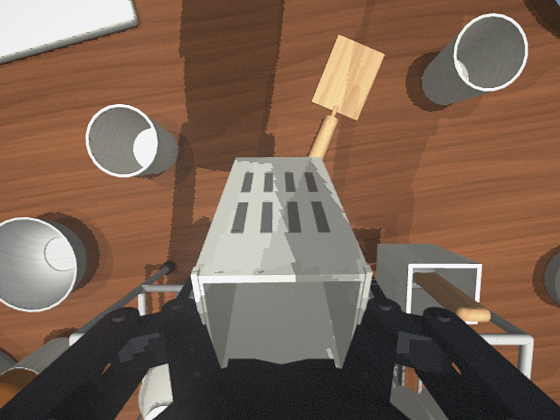

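The wrist view shows the caddy front with its rim corners at about (197,275) and (370,275). The upper rail appears at v≈338 on both sides (u 75-120 and 505-530), with the lower rail corner at (140,288). I'll measure the rail there and check the caddy's pose in the hand.

```bash
python3 - <<'E'
from h import *
import pickle
c=pickle.load(open('w2.pkl','rb'))
g=cv2.cvtColor(c['pixels'],cv2.COLOR_RGB2GRAY).astype(int)
for u in (85,95,505,515,522): print(u,g[325:352,u].tolist())
for u in (240,330): print(u,g[262:290,u].tolist())
for v in (285,): print(v,g[v,185:215].tolist(),g[v,355:385].tolist())
for u in (80,100,510,525): print(u,onplane(c,u,340,.19),onplane(c,u,341,.19)[0])
# predicted caddy rim front corners
Rk=R.from_euler('ZY',[-.155,.4]).as_matrix(); o=ctrl.get_obs()['eef_pos']; og=o-Rk@[.0053,0,.0774]
for y in(.03,-.03): print('pred',proj(c,og+Rk@[-.032,y,.125]),proj(c,og+Rk@[-.032,y,0]))
E
cd pics; python3 -c "
import cv2,numpy as np
a=cv2.imread('w2.png'); l=cv2.resize(a[270:370,60:200],None,fx=2.8,fy=2.8,interpolation=2); r=cv2.resize(a[270:370,420:560],None,fx=2.8,fy=2.8,interpolation=2)
cv2.imwrite('crop2.png',np.hstack([l,r]))"
```

```text
85 [85, 86, 84, 84, 79, 82, 78, 74, 63, 47, 42, 45, 40, 47, 51, 46, 45, 43, 42, 41, 43, 44, 43, 46, 40, 44, 44]
95 [44, 46, 49, 48, 42, 47, 46, 44, 44, 45, 44, 43, 46, 43, 41, 49, 41, 45, 46, 43, 42, 38, 43, 42, 43, 35, 41]
505 [79, 75, 69, 75, 70, 69, 90, 98, 82, 107, 146, 179, 202, 220, 227, 226, 227, 228, 228, 187, 117, 97, 95, 100, 95, 97, 103]
515 [101, 87, 82, 80, 87, 72, 68, 63, 68, 105, 145, 178, 202, 218, 226, 228, 227, 228, 225, 185, 114, 98, 99, 94, 99, 102, 104]
522 [104, 107, 105, 100, 102, 87, 76, 73, 75, 104, 140, 174, 201, 218, 224, 227, 227, 229, 226, 193, 119, 111, 113, 117, 118, 120, 120]
240 [206, 210, 208, 211, 207, 210, 206, 208, 212, 191, 206, 208, 206, 229, 244, 244, 244, 244, 244, 247, 225, 149, 132, 129, 130, 130, 131, 133]
330 [136, 137, 132, 137, 135, 136, 136, 135, 134, 138, 135, 136, 143, 147, 150, 145, 146, 148, 149, 123, 108, 106, 108, 106, 104, 106, 102, 109]
285 [55, 55, 55, 51, 53, 53, 43, 145, 240, 246, 244, 244, 246, 225, 173, 188, 241, 232, 154, 120, 123, 125, 123, 124, 127, 116, 109, 106, 105, 106] [113, 114, 110, 111, 107, 178, 215, 201, 139, 175, 214, 212, 209, 213, 194, 120, 30, 38, 43, 45, 41, 42, 41, 52, 89, 108, 106, 103, 100, 102]
80 [ 0.59191957 -0.20982989  0.19      ] 0.5926978201035297
100 [ 0.59419284 -0.19488182  0.19      ] 0.5949718586785425
510 [0.6406885  0.11085412 0.19      ] 0.6414832215053241
525 [0.64238573 0.12201436 0.19      ] 0.6431810173921451
pred (np.float64(367.4018724824572), np.float64(274.11579681723344)) (np.float64(322.4658149371958), np.float64(156.11084782324326))
pred (np.float64(188.4345553470655), np.float64(273.46870263120184)) (np.float64(237.40839783001468), np.float64(155.8420340002227))
```

View pics/crop2.png

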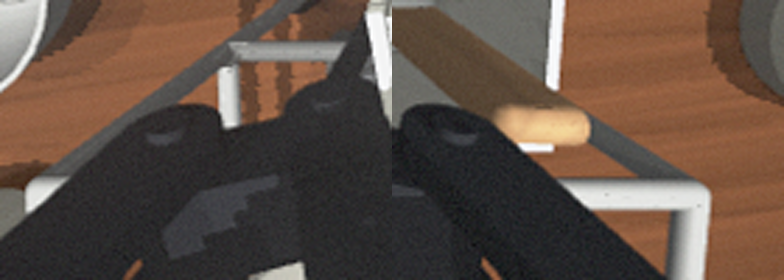

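The wrist view puts the rail at x=0.6139 for y=-0.06, with yaw -0.152. The caddy sits in the hand within about 1 mm of prediction, so I'll hook it on.

>>> move_arm(
  plan=[0.3,-0.05,-0.35,0,0,0,0.77,-0.1,-0.94,0,0,0,0.77,-0.1,-0.94,0,0,0,0.77,-0.1,-0.94,0,0,0,0.66,-0.08,-1.2,0,0,0,0.55,-0.07,-1.48,0,0,0,0.48,-0.06,-1.65,0,0,0,0.41,-0.05,-1.81,0,0,0,0.41,-0.05,-1.81,0,0,0],
)

```text
time_s: 6.38
eef_pos: [0.563, -0.0533, 0.155]
eef_rot: [-0.101, 0.077, 0.992, 0.007]
wrist_force: [0.2, 0.4, -1.8]
opening: 0.694
grasp_force: 66.2
```

```bash
python3 - <<'E'
from h import *
o=ctrl.get_obs(); print(o['eef_pos'],o['wrist_force'],o['torque'],o['opening'])
a=shot('scene'); b=shot('top'); w=shot('wrist')
f=lambda im,x,y:cv2.resize(im['pixels'][y:y+100,x:x+130],None,fx=3,fy=3,interpolation=2)[:,:,::-1]
cv2.imwrite('pics/c3.png',np.hstack([f(a,210,150),f(b,240,120)]))
E
```

```text
[ 0.56302879 -0.05328349  0.15497344] [ 0.24025559  0.36642312 -1.78598496] [ 0.02928688 -0.17853565 -0.03078942] 0.6935298162491601
```

View pics/c3.png

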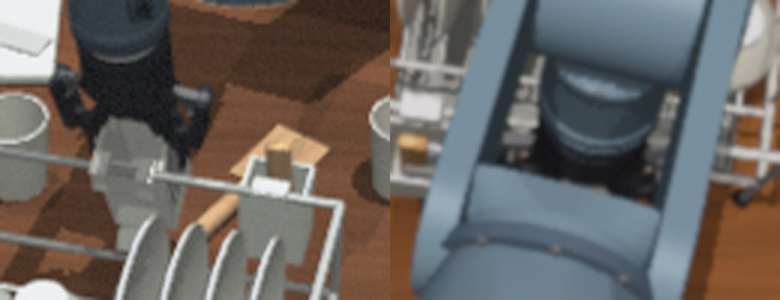

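The lips lie over the rail in scene view (about crop 100-155,170), and there is no contact force yet. I'll seat the caddy and feel for contact.

>>> move_arm(
  plan=[-0.01,0,-0.04,0,0,0,-0.02,0,-0.07,0,0,0,-0.02,0,-0.07,0,0,0],
)

```text
time_s: 6.9
eef_pos: [0.5629, -0.0535, 0.1524]
eef_rot: [-0.1, 0.077, 0.992, 0.007]
wrist_force: [0.3, 0.3, -2.2]
opening: 0.694
grasp_force: 66.2
```

>>> move_arm(
  plan=[0,0,-0.03,0,0,0,0,0,-0.06,0,0,0,0,0,-0.06,0,0,0],
)

```text
time_s: 7.28
eef_pos: [0.5642, -0.0537, 0.1511]
eef_rot: [-0.098, 0.077, 0.992, 0.007]
wrist_force: [0.7, 0.9, 6.7]
opening: 0.697
grasp_force: 66.9
```

Contact came at the seat height. Next I swing the foot in to a lean of about 0.22 around the rail.

>>> move_arm(
  plan=[0.04,-0.005,-0.03,-0.009,-0.06,0,0.09,-0.01,-0.08,-0.018,-0.12,0,0.13,-0.02,-0.15,-0.025,-0.17,0,0.13,-0.02,-0.15,-0.025,-0.17,0],
)

```text
time_s: 7.78
eef_pos: [0.5708, -0.0545, 0.1436]
eef_rot: [-0.012, 0.077, 0.997, 0.001]
wrist_force: [2.9, 1.3, 4.2]
opening: 0.695
grasp_force: 66.3
```

>>> move_arm(
  plan=[0,0,0,0,0,0,0,0,0,0,0,0,0,0,0,0,0,0,0,0,0,0,0,0,0,0,0,0,0,0],
  grip=85,
)

```text
time_s: 8.4
eef_pos: [0.5692, -0.0544, 0.1416]
eef_rot: [-0.015, 0.077, 0.997, 0.001]
wrist_force: [-0.5, -0.2, -0.5]
opening: 0.995
grasp_force: 0.0
```

>>> move_arm(
  plan=[0,0,0.6,0,0,0,0,0,1.6,0,0,0,0,0,2.6,0,0,0,-0.6,0.1,3,0,0,0,-1.6,0.2,3,0,0,0,-2.2,0.3,3,0,0,0,-2.2,0.3,3,0,0,0,-2.2,0.3,3,0,0,0],
  grip=85,
)

```text
time_s: 9.4
eef_pos: [0.4599, -0.0396, 0.2921]
eef_rot: [-0.014, 0.077, 0.997, 0.001]
wrist_force: [0.4, -0.2, -1.1]
opening: 0.993
grasp_force: 0.0
```

```bash
python3 - <<'E'
from h import *
import pickle
o=ctrl.get_obs(); print(o['eef_pos'],o['wrist_force'])
a=shot('scene'); w=shot('wrist'); pickle.dump(w,open('w4.pkl','wb'))
im=np.zeros((420,790,3),np.uint8); im[:,:400]=w['pixels'][:,80:480,::-1]
im[:390,400:]=cv2.resize(a['pixels'][150:280,210:340],None,fx=3,fy=3,interpolation=2)[:,:,::-1]
cv2.imwrite('pics/c4.png',im)
E
```

```text
[ 0.4598859  -0.03963421  0.29214401] [ 0.41595923 -0.15805023 -1.06941301]
```

View pics/c4.png

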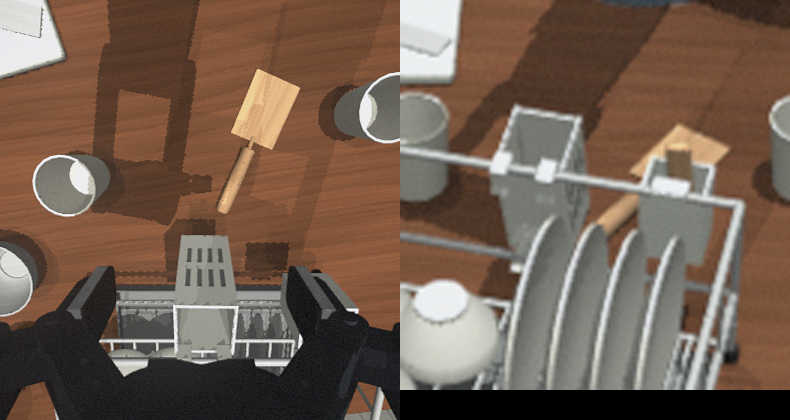

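Both lips sit over the rail with the foot out. Its front face is at u≈205 in the left crop. Next I shut the fingers and lower them in front of the foot, with the tips tilted forward.

>>> move_arm(
  plan=[0,0,-0.8,-0.015,-0.1,0,0,0,-1.8,-0.033,-0.217,0,0,0,-2.8,-0.033,-0.217,0,0,0,-3.8,-0.033,-0.217,0,0,0,-4.24,-0.033,-0.217,0,0,0,-4.24,-0.033,-0.217,0,0,0,-4.24,-0.033,-0.217,0],
  grip=0,
)

```text
time_s: 10.38
eef_pos: [0.4604, -0.0398, 0.0807]
eef_rot: [0.096, 0.077, 0.992, -0.007]
wrist_force: [0.4, 0.1, 0.1]
opening: -0.002
grasp_force: 0.0
```

>>> move_arm(
  plan=[0.4,-0.05,0,0,0,0,0.8,-0.09,0,0,0,0,1.0,-0.11,0,0,0,0,1.1,-0.12,0,0,0,0,1.18,-0.13,0,0,0,0,1.26,-0.135,0,0,0,0,1.34,-0.14,0,0,0,0,1.4,-0.147,0,0,0,0,1.4,-0.147,0,0,0,0],
)

```text
time_s: 11.5
eef_pos: [0.5298, -0.0469, 0.0803]
eef_rot: [0.096, 0.076, 0.992, -0.007]
wrist_force: [-1.0, 0.2, -0.4]
opening: 0.0
grasp_force: 0.2
```

>>> move_arm(
  plan=[0.05,-0.007,0,0,0,0,0.1,-0.015,0,0,0,0,0.1,-0.015,0,0,0,0],
)

```text
time_s: 11.88
eef_pos: [0.5304, -0.0464, 0.0777]
eef_rot: [0.091, 0.076, 0.993, -0.006]
wrist_force: [-10.4, 1.1, 0.0]
opening: -0.003
grasp_force: 5.5
```

>>> move_arm(
  plan=[0.06,-0.009,0,0,0,0,0.12,-0.018,0,0,0,0,0.12,-0.018,0,0,0,0],
)

```text
time_s: 12.25
eef_pos: [0.5311, -0.0461, 0.0765]
eef_rot: [0.084, 0.076, 0.994, -0.005]
wrist_force: [-37.1, 2.4, 22.5]
opening: -0.001
grasp_force: 18.2
```

```bash
python3 - <<'E'
from h import *
o=ctrl.get_obs(); print(o['eef_pos'],o['wrist_force'],o['torque'])
a=shot('scene'); w=shot('wrist')
im=np.zeros((420,790,3),np.uint8); im[:,:400]=w['pixels'][:,80:480,::-1]
im[:390,400:]=cv2.resize(a['pixels'][150:280,210:340],None,fx=3,fy=3,interpolation=2)[:,:,::-1]
cv2.imwrite('pics/c5.png',im)
E
```

```text
[ 0.53105864 -0.04609992  0.07650183] [-37.1102437    2.36007843  22.53857713] [ 0.27791347  5.30128438 -0.14354144]
```

View pics/c5.png

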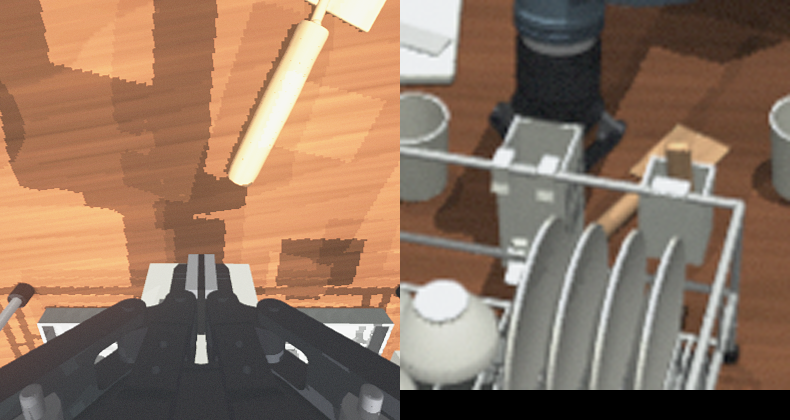

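The 37 N hard stop and the clip astride the lower rail at crop (517,262) suggest it has snapped. I'll back off and check.

>>> move_arm(
  plan=[-0.3,0.04,0,0,0,0,-0.8,0.1,0,0,0,0,-1.6,0.2,0,0,0,0,-2.2,0.3,1,0,0,0,-2.2,0.3,2,0,0,0,-2.2,0.3,3,0,0,0,-2.2,0.3,4,0,0,0,-2.2,0.3,4,0,0,0,-2.2,0.3,4,0,0,0],
)

```text
time_s: 13.48
eef_pos: [0.4303, -0.0334, 0.2798]
eef_rot: [0.095, 0.077, 0.992, -0.007]
wrist_force: [-0.3, 0.4, -0.3]
opening: -0.0
grasp_force: 0.0
```

```bash
python3 - <<'E'
from h import *
o=ctrl.get_obs(); print(o['eef_pos'],o['wrist_force'])
a=shot('scene'); w=shot('wrist'); t=shot('top')
im=np.zeros((420,790,3),np.uint8); im[:,:400]=w['pixels'][:,80:480,::-1]
im[:390,400:]=cv2.resize(a['pixels'][150:280,210:340],None,fx=3,fy=3,interpolation=2)[:,:,::-1]
cv2.imwrite('pics/c6.png',im)
# upright prediction in wrist view, cols in crop
Rk=R.from_euler('ZY',[-.152,0]).as_matrix(); L=np.array([.6138,-.06,.19])
for th in(0,.18):
    Rk=R.from_euler('ZY',[-.152,th]).as_matrix(); og=L-Rk@[.042,0,.131]
    print(th,[(np.array(proj(w,og+Rk@[-.032,y,z]))-[80,0]).round(1).tolist() for y in(-.03,.03) for z in(0,.125)])
E
```

```text
[ 0.43030701 -0.03342846  0.27978802] [-0.29268379  0.41187675 -0.29883162]
0 [[179.3, 230.1], [171.3, 296.0], [223.0, 230.1], [231.3, 296.0]]
0.18 [[177.9, 221.7], [170.1, 306.2], [224.4, 221.7], [232.5, 306.1]]
```

View pics/c6.png

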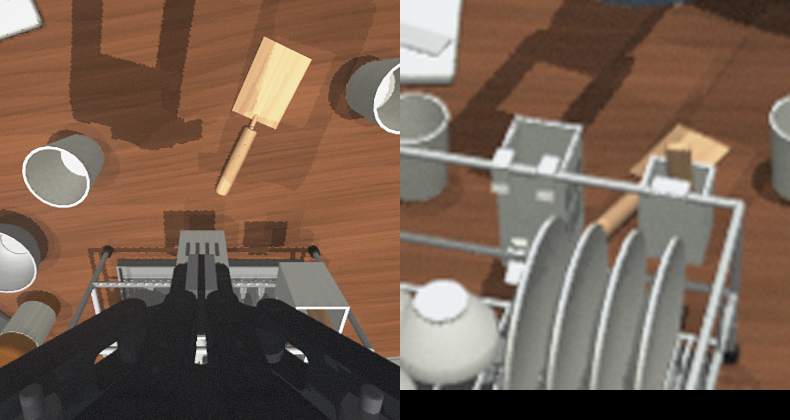

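The foot's front edge is at v≈230, u 179-223. That matches the upright prediction (230.1, against 221.7 if leaning), and the clip sits on the lower rail. Handing in.

```bash
python3 -c "
from bench import ctrl
print(ctrl.hand_in())"
```

```text
the job is handed in; nothing more can be done
None
```

The caddy hangs upright on the front rails beside the brush holder, with both lips over the upper rail and the foot apparently snapped on the lower one; I moved the arm clear and handed the job in, but the hand-in gave no verdict.

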